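# Tilt-check sealed casting tins and pull the rattlers for repacking

### The job

The three sealed tins in the grey outgoing rack each hold a metal casting that must not slide about in the post; tilting a lifted tin end-up to one side and then the other lets you feel whether its casting shifts. Put the tins whose casting shifts flat in the shallow white repacking pan, and see that the firmly packed ones lie flat in the bays of the rack. Never stand a tin on end or turn it over, set tins down rather than drop them, and leave the casts and the bottle beside the work where they are.

Things in the scene. Friction and masses are not known exactly. Their poses are not given: they have to be found in the camera images.
- tin_1: one of three sealed metal tins that look alike: 130 mm long (x), 54 wide (y), 46 high, 0.45 to 0.62 kg; origin under its centre, z up through the lid. Starts lid up in a rack bay, x along the rack's x. The casting inside (over 2/3 of the weight) is firm, perhaps off centre, or it slides: from mid-tin up to 40 mm either way along x when tilted over 20 degrees, staying there when levelled
- tin_2: one of three sealed metal tins that look alike: 130 mm long (x), 54 wide (y), 46 high, 0.45 to 0.62 kg; origin under its centre, z up through the lid. Starts lid up in a rack bay, x along the rack's x. The casting inside (over 2/3 of the weight) is firm, perhaps off centre, or it slides: from mid-tin up to 40 mm either way along x when tilted over 20 degrees, staying there when levelled
- tin_3: one of three sealed metal tins that look alike: 130 mm long (x), 54 wide (y), 46 high, 0.45 to 0.62 kg; origin under its centre, z up through the lid. Starts lid up in a rack bay, x along the rack's x. The casting inside (over 2/3 of the weight) is firm, perhaps off centre, or it slides: from mid-tin up to 40 mm either way along x when tilted over 20 degrees, staying there when levelled
- rack: outgoing rack, a fixed grey tray 148 mm in x, 370 in y (-186 to +184); origin on its underside. Floor 5 mm thick; fences 4 mm thick, tops 14 mm above the underside. Three open bays, 140 mm long in x, 90 wide, centred at x = 0 and y = -55, +39, +133 mm. From y = -186 to -120 a closed box for seals, 54 mm high, not used; it holds one spare casting of either kind
- case_pan: repacking pan, a fixed shallow white open pan, 236 mm (x) by 166 (y), walls 4 mm thick, rim 28 mm high, floor 4 mm thick; origin under its centre. Two tins fit side by side with their length along its y, centred at x = -50 and +50 mm. One or two of the three tins have a sliding casting; which ones differs each time and no name or pose tells it
- cast_white: white dental cast on the worktop, 55x60x30 mm, loose, to be left alone; origin under its centre
- cast_green: green dental cast on the worktop, 53x56x34 mm, loose, to be left alone; origin under its centre
- etch: small bottle with a dark cap, 28 mm across, 70 mm high, loose, to be left alone; origin under its centre
There are look-alikes about, which are no part of the job. What is shaped like the tin_2 but green is not meant.

How it is judged:
By the outcome, as a careful person would: the job done as asked, in the order asked, and still so for the second after the job is handed in, with the robot touching nothing.
It also fails if it takes over 72 s, if anything falls off the work surface, if the arm or the gripper's body presses on something with over 40 N, if the wrist force passes 120 N, or if a joint passes its speed limit or range.

### The arm

A 6-joint arm with a two-finger parallel gripper is mounted at the origin on a cart in front of the work surface, level with it; the furniture and walls round the work are solid. World frame = base frame: x ahead of the robot, y to its left, z up, the work surface at z = 0. Lengths are in m, angles in rad, forces in N, time in s.
With the tool pointing down it reaches from about 0.325 to 0.9 m from the base axis. Payload 6.1 kg.
Tool frame: the origin (TCP) lies midway between the tips of the shut fingers; the grasp point (between the pads) lies 19 mm behind it; z points along the fingers, y is the line along which they close (so a half turn about z gives the same grasp; the last joint's range is limited). The gripper opens to 85 mm and grips with 20 to 120 N. Pads are 22 mm wide; open, the fingers measure 114 mm over their backs; the gripper's body (76 mm by 85 mm) begins 54 mm behind the grasp point. The pads swing forward as they close: fully open they stand 13 mm farther back than shut.
Start: joints at [-1.459, 0.22, 1.526, -0, 1.395, -0.126], TCP at [0.147, -0.607, 0.231] pointing down, gripper open.
Joint ranges: [-2.98, 2.98], [-0.91, 2.08], [0.09, 2.57], [-1.24, 4.39], [0.2, 2.65], [-2.68, 2.68]. Speed limits (rad/s): [2.57, 2.57, 3.01, 3.14, 3.14, 3.14].

### API

Orientations are given as [roll, pitch, yaw] about the fixed x, y, z axes, in that order (R = Rz(yaw) Ry(pitch) Rx(roll)).
In Python, from plant import movep, move_l, set_joints, gripper_to, hold, inverse_kinematics, observe, get_image, get_calibration, Unreachable, job_done gives the robot as it stands. Calls block until the motion is done:
- movep(position, orientation): joint-space move of the TCP to a pose.
- move_l(position, feed=0.15, rotation=None, max_force=None): straight line of the TCP; rotation=None keeps the orientation; feed is the mean speed in m/s. With max_force (N) it stops when the force on the tool has changed by that much, and returns True; else False.
- set_joints(angles): joint-space move.
- gripper_to(opening, f_grip=None): finger opening in m; f_grip is the grip in N (None keeps the last); returns when the fingers have stopped.
- hold(seconds).
- inverse_kinematics(position, orientation): joint angles nearest the present ones, or None.
- observe(): the state.
- get_image(name): name is "scene" or "top" or "wrist"; returns (picture, depth): 384x512x3 uint8, red, green, blue; 384x512 float32, m along the optical axis (not along the pixel's ray), 0 where there is no reading.
- get_calibration(name): a dict with "intrinsics" (3x3 intrinsics, pixels), "world_from_camera" (4x4, takes a point from camera to world coordinates). Camera axes: x right, y down, z forward; pixel columns grow to the right and rows downward; lengths in m; the calibration is good to about 2 mm. The wrist camera is an equidistant fisheye: a pixel r from the principal point sees the ray r / f radians off the axis. A picture is of the moment at which its call begins: read the wrist's pose just before it. get_calibration takes no time and is no camera call; for the wrist camera it gives the pose at the moment of the call.
A pose or a line that the arm cannot do raises Unreachable and nothing moves.
- job_done(): hands the job in; it is judged then, once.
The state is a dict: "time_s": time; "q": joint angles; "joint_velocities": joint speeds; "joint_torque": joint torques, N m; "eef_pos": TCP position; "tcp_rot": TCP orientation; "ft_force": force on the tool from outside, world axes, zero at the start; "torque": the same for the moment, N m; "opening": finger opening in m; "grasp_force": force on a finger pad.
Only numpy, scipy, OpenCV 4.12 (cv2) and the standard library are available. Lean on these libraries where they do the work, as an engineer would, in place of code of your own. Each camera call takes 0.05 s, during which the arm holds its last target. There are 200 camera calls.

## Working session

There is one attempt and no reset: what is moved stays moved. The work goes in short steps, each a Python script; the robot and the scene stay as the last script left them, time stands still between calls to the robot, and variables do not carry over. Pictures are saved under pics/ and viewed, at most 10 in all, crops included, and the job is handed in when it is done.

```bash
ls; mkdir -p pics
python3 - <<'E'
from plant import *
import cv2,numpy as np,pickle
d={}
for n in("scene","top"):
    im,dp=get_image(n);c=get_calibration(n);d[n]=(im,dp,c)
    cv2.imwrite(f"pics/{n}.png",im[...,::-1]);print(n,np.round(c["world_from_camera"],3).tolist(),np.round(c["intrinsics"],1).tolist(),(dp>0).mean())
pickle.dump(d,open("d0.pkl","wb"));o=observe();print(o)
E
```

```text
pics
scene [[0.632, -0.381, 0.675, -0.575], [-0.775, -0.338, 0.535, -0.64], [0.024, -0.861, -0.509, 0.897], [0.0, 0.0, 0.0, 1.0]] [[470.9, 0.0, 258.4], [0.0, 470.9, 191.7], [0.0, 0.0, 1.0]] 0.9960276285807291
top [[0.023, -0.99, 0.139, 0.337], [-1.0, -0.021, 0.02, 0.225], [-0.017, -0.14, -0.99, 1.487], [0.0, 0.0, 0.0, 1.0]] [[386.4, 0.0, 252.0], [0.0, 386.4, 192.8], [0.0, 0.0, 1.0]] 0.9958394368489584
{'time_s': 0.1, 'q': array([-1.45911795e+00,  2.21183592e-01,  1.52748061e+00,  3.03880129e-05,
        1.39468110e+00, -1.26089936e-01]), 'joint_velocities': array([-0.00101277, -0.00226371, -0.00274953, -0.00064032, -0.00026033,
       -0.00062811]), 'joint_torque': array([ 1.60197247e-03, -4.98243856e+01, -3.90547478e+01, -1.01057362e-04,
        5.70567194e-03,  6.83102428e-06]), 'eef_pos': array([ 0.14716146, -0.60688127,  0.23029464]), 'tcp_rot': array([-3.13985768e+00, -2.50077316e-04,  2.37762749e-01]), 'ft_force': array([-0.5273374 ,  0.45367876, -1.23999717]), 'torque': array([-0.02290507,  0.01970264, -0.01219365]), 'grasp_force': 0.0, 'opening': 0.08519017683516789}
```

View pics/top.png

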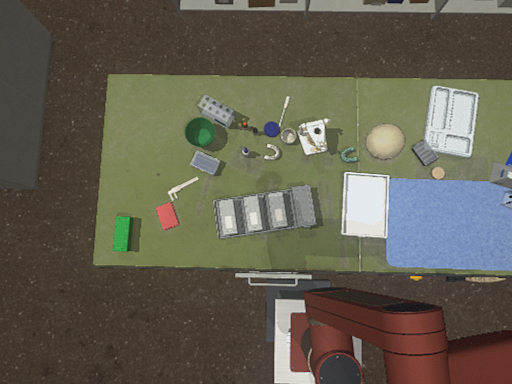

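View pics/scene.png

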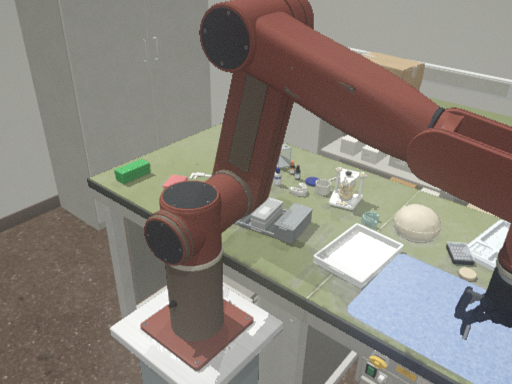

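Top view: the grey rack at about (265,212), with three tins near (230,215), (253,213) and (278,210) and the closed seal box at its right end. The white pan is at (366,205) and the green decoy at (122,233). Next I measure heights and footprints.

```bash
cat > h.py <<'E'
import numpy as np,cv2
def cloud(dp,c):
    v,u=np.mgrid[:dp.shape[0],:dp.shape[1]];K=c["intrinsics"];T=c["world_from_camera"]
    P=np.stack([(u-K[0,2])/K[0,0]*dp,(v-K[1,2])/K[1,1]*dp,dp],-1)
    return P@T[:3,:3].T+T[:3,3]
def comps(mask,P,amin=30):
    n,l,s,_=cv2.connectedComponentsWithStats(mask.astype(np.uint8),connectivity=4);out=[]
    for i in range(1,n):
        if s[i,4]<amin: continue
        p=P[l==i];(c,sz,a)=cv2.minAreaRect(p[:,:2].astype(np.float32))
        if sz[0]<sz[1]: sz=sz[::-1];a-=90
        a=(a+90)%180-90
        out.append((np.round(c,4),np.round(sz,3),round(a,1),np.round(np.median(p[:,2]),4),s[i].tolist()))
    return out
E
python3 - <<'E'
import pickle;from h import *
d=pickle.load(open("d0.pkl","rb"))
for n in("top","scene"):
    im,dp,c=d[n];P=cloud(dp,c);z=P[...,2]
    print(n,"table z",np.median(z[(abs(P[...,0]-.55)<.25)&(abs(P[...,1])<.6)]))
    R=(P[...,0]>.2)&(P[...,0]<1)&(abs(P[...,1])<.9)
    for o in comps(R&(z>.038)&(z<.075),P): print(*o)
    print("pan");hsv=cv2.cvtColor(im,cv2.COLOR_RGB2HSV)
    for o in comps(R&(hsv[...,1]<40)&(hsv[...,2]>190)&(z<.06),P,300): print(*o)
E
```

```text
top table z 0.0014373517135747305
[0.8359 0.414 ] [0.125 0.005] 61.7 0.0581 [198, 107, 30, 18, 77]
[0.7793 0.4655] [0.114 0.096] -68.2 0.055 [184, 117, 31, 28, 203]
[ 0.7518 -0.2464] [0.138 0.137] 38.7 0.0623 [366, 123, 39, 36, 534]
[0.7016 0.2849] [0.024 0.024] -3.7 0.0501 [242, 148, 7, 7, 39]
[ 0.6305 -0.6911] [0.07  0.064] -13.4 0.0562 [494, 164, 18, 22, 156]
[0.4957 0.0628] [0.159 0.069] 9.4 0.0529 [291, 184, 25, 44, 764]
[0.4805 0.1594] [0.129 0.054] 9.5 0.0507 [268, 192, 19, 36, 502]
[0.4654 0.2522] [0.13  0.054] 9.3 0.0511 [243, 195, 19, 36, 502]
[0.4496 0.3445] [0.13  0.054] 9.3 0.0508 [218, 199, 19, 36, 508]
[0.3786 0.7419] [0.129 0.056] -1.8 0.0461 [112, 216, 18, 35, 510]
pan
[ 0.8488 -0.5188] [0.263 0.188] -10.0 0.0063 [425, 86, 53, 70, 2321]
[ 0.5097 -0.1786] [0.245 0.182] -2.8 0.004 [341, 172, 48, 66, 2606]
scene table z 0.004590610260184924
[0.87   0.3652] [0.084 0.007] 60.5 0.052 [281, 149, 10, 10, 55]
[0.3767 0.7374] [0.134 0.065] -5.1 0.0496 [114, 159, 36, 18, 316]
[0.7009 0.2805] [0.027 0.023] -37.9 0.0518 [274, 167, 8, 11, 54]
[0.77   0.0627] [0.053 0.012] 31.5 0.0557 [335, 178, 5, 9, 30]
[0.7687 0.1194] [0.058 0.052] 33.1 0.0411 [316, 179, 15, 9, 48]
[ 0.8065 -0.013 ] [0.018 0.01 ] 20.0 0.056 [359, 183, 4, 11, 32]
[0.7538 0.0104] [0.057 0.055] 38.6 0.0497 [339, 186, 15, 14, 109]
[0.4806 0.1569] [0.139 0.058] 9.7 0.0543 [251, 198, 32, 26, 462]
[0.4935 0.0601] [0.159 0.07 ] 9.1 0.0566 [274, 203, 39, 32, 692]
[ 0.7266 -0.2605] [0.145 0.089] -70.0 0.0585 [394, 209, 47, 27, 638]
pan
[0.4828 0.1575] [0.135 0.052] 8.7 0.0554 [252, 198, 31, 21, 300]
[ 0.8429 -0.4244] [0.288 0.15 ] 5.6 0.0195 [447, 220, 62, 48, 1043]
[ 0.5301 -0.1651] [0.288 0.193] -3.1 0.0083 [314, 223, 90, 60, 2576]
```

Run:
```python
import pickle;from h import *
from plant import *
d=pickle.load(open("d0.pkl","rb"))
for n in("top","scene"):
    im,dp,c=d[n];P=cloud(dp,c);z=P[...,2]
    R=(abs(P[...,0]-.51)<.16)&(abs(P[...,1]+.179)<.12)
    hsv=cv2.cvtColor(im,cv2.COLOR_RGB2HSV)
    W=R&(hsv[...,1]<40)&(hsv[...,2]>170)
    for lo,hi in((-.004,.012),(.02,.036)):
        m=W&(z>lo)&(z<hi);print(n,comps(m,P,60));p=P[m][:,:2];a=np.radians(-2.8);q=p@np.array([[np.cos(a),-np.sin(a)],[np.sin(a),np.cos(a)]])
        print(np.round(np.percentile(q,[1,99],axis=0),3),np.median(z[m]))
E2=[3.14159,0,0.164-3.14159]
from scipy.spatial.transform import Rotation as Ro
for p in((.4805,.1594),(.4496,.3445)):
  for t in(-35,0,35):
    r=(Ro.from_euler('xyz',[np.pi,0,.164-np.pi])*Ro.from_euler('y',t,degrees=True)).as_euler('xyz')
    print(t,inverse_kinematics([*p,.17],r))
for x in(-.05,.05): print(inverse_kinematics([.51+x,-.179,.1],[np.pi,0,1.522]))
```

```text
top [(array([ 0.5099, -0.1806]), array([0.226, 0.149]), -2.9, np.float64(0.0036), [345, 175, 41, 61, 2207])]
[[ 0.407 -0.242]
 [ 0.628 -0.076]] 0.0035098155626784866
top [(array([ 0.6115, -0.1901]), array([0.184, 0.076]), 64.5, np.float64(0.0265), [344, 172, 45, 26, 116]), (array([ 0.5213, -0.0919]), array([0.172, 0.008]), -3.5, np.float64(0.0264), [342, 178, 4, 46, 72]), (array([ 0.4602, -0.1694]), array([0.173, 0.145]), 88.4, np.float64(0.0264), [341, 199, 47, 39, 157])]
[[ 0.397 -0.234]
 [ 0.637 -0.063]] 0.02639437395326505
scene [(array([ 0.5261, -0.1682]), array([0.214, 0.151]), -3.6, np.float64(0.0077), [321, 228, 76, 52, 2007])]
[[ 0.381 -0.233]
 [ 0.673 -0.044]] 0.007563060776575314
scene [(array([ 0.5087, -0.1741]), array([0.248, 0.173]), -3.1, np.float64(0.0287), [314, 223, 90, 61, 684])]
[[ 0.394 -0.235]
 [ 0.638 -0.064]] 0.02869831672081169
-35 [ 1.64686864e-01 -4.79638951e-01  2.39181808e+00 -6.79428855e-04
  6.18548509e-01 -1.56968014e+00]
0 [ 1.64423835e-01 -1.14809479e-02  1.89582023e+00 -8.88178420e-16
  1.25725338e+00 -1.57037249e+00]
35 [ 1.64306471e-01  4.86544827e-01  1.42298750e+00  1.82500468e-04
  1.84292553e+00 -1.57049623e+00]
-35 [ 0.68266165 -0.19225609  2.18394126 -0.48151672  0.66104781 -0.74222818]
0 [ 5.14593855e-01  1.32916752e-01  1.74429578e+00 -8.88178420e-16
  1.26438012e+00 -1.22020247e+00]
35 [ 0.42561493  0.58774601  1.27950703  0.15566856  1.8656383  -1.30931304]
[-0.53102008  0.04551557  1.98158491  0.          1.11449217 -0.48222376]
[-0.44347384  0.2605551   1.73805221  0.          1.14298535 -0.39467751]
```

```bash
cat >> h.py <<'E'
from plant import *
from scipy.spatial.transform import Rotation as Ro
PI=np.pi; YT=np.radians(9.4)-PI; YP=np.radians(-3)+PI/2
TIN={'A':(.4805,.1594),'B':(.4654,.2522),'C':(.4496,.3445)}
PAN=np.array([.509,-.178]);ZG=.013;ZL=.16
def feel(secs=.25,n=5):
    f=[]
    for _ in range(n):
        hold(secs/n);o=observe();f.append(np.r_[o["ft_force"],o["torque"]])
    f=np.mean(f,0);R=Ro.from_euler('xyz',o["tcp_rot"])
    return np.round(np.r_[f[2],R.inv().apply(f[3:])],3)   # Fz, moment in tool axes
def test(k):
    x,y=TIN[k];r0=Ro.from_euler('xyz',[PI,0,YT]);e0=r0.as_euler('xyz')
    movep([x,y,.12],e0)
    print("touch",move_l([x,y,ZG],feed=.12,max_force=15),observe()["eef_pos"])
    gripper_to(.04,80);o=observe();print("grip",o["opening"],o["grasp_force"])
    move_l([x,y,ZL],feed=.15);print("lvl0",feel())
    for t in(35,-35):
        movep([x,y,ZL],(r0*Ro.from_euler('y',t,degrees=True)).as_euler('xyz'));hold(.4);print("tilt",t,feel(.15))
        movep([x,y,ZL],e0);hold(.15);print("lvl",feel())
    print(k,observe()["time_s"],observe()["opening"])
def down(x,y,e,z):
    hit=move_l([x,y,.045],feed=.18) or move_l([x,y,z],feed=.05,max_force=6)
    print("down",hit,observe()["eef_pos"][2]);gripper_to(.078);move_l([x,y,.13],feed=.2);print(observe()["time_s"])
def back(k): down(*TIN[k],None,ZG)
def topan(s):
    c=np.cos(np.radians(-3));x,y=PAN+s*.05*np.array([c,np.sin(np.radians(-3))])
    movep([x,y,ZL],[PI,0,YP]);down(x,y,None,ZG-.002)
E
python3 -c "
from h import *
test('A')"
```

```text
touch False [0.48124535 0.15951765 0.01372125]
grip 0.0531731802966264 85.89396357536316
lvl0 [-4.942  0.013 -0.012  0.018]
tilt 35 [-5.043 -0.011 -0.598 -0.007]
lvl [-4.932e+00  1.000e-02  1.420e-01  3.000e-03]
tilt -35 [-4.938  0.014  0.612  0.   ]
lvl [-4.739  0.015 -0.146 -0.006]
A 10.4167 0.053227682195767026
```

Tin A's casting shifts: the level moment goes from +0.14 to −0.15 Nm between the two tilts. It goes to the pan, then I test B.

```bash
python3 -c "
from h import *
topan(1);print(observe()['torque'])
im,dp=get_image('top');cv2.imwrite('pics/t1.png',cv2.resize(im[150:260,190:420,::-1],None,fx=3,fy=3))
test('B')"
```

```text
down True 0.013361256044736095
14.2417
[-0.00294141  0.01491386 -0.01063454]
touch False [0.46615388 0.25241621 0.01375237]
grip 0.05293885132636724 85.70650577545166
lvl0 [-5.191e+00  3.000e-03 -2.100e-02  1.900e-02]
tilt 35 [-5.075 -0.007 -0.692 -0.006]
lvl [-5.193e+00  1.200e-02 -3.200e-02 -1.000e-03]
tilt -35 [-5.277 -0.013  0.734  0.014]
lvl [-5.113e+00 -1.100e-02 -1.300e-02 -4.000e-03]
B 23.2 0.052861334289599674
```

View pics/t1.png

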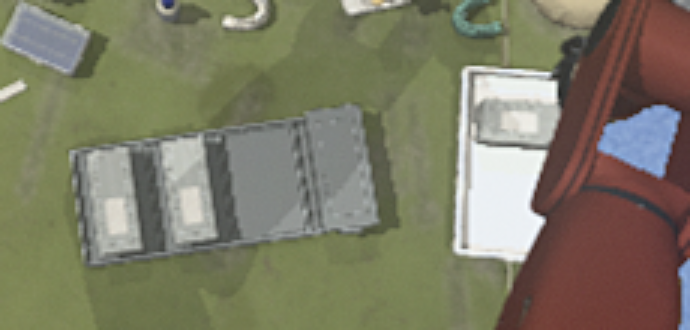

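The crop shows tin A flat in the far half of the pan, around (515,122), with its bay empty. B is firm, since its level moment stays at about −0.02 Nm, so it goes back. Then I test C.

```bash
python3 -c "
from h import *
back('B')
test('C')"
```

```text
down True 0.014339458287796491
25.6917
touch False [0.45037121 0.34481293 0.01387716]
grip 0.05284150518102064 85.43060660362244
lvl0 [-5.314 -0.011  0.054 -0.017]
tilt 35 [-5.082  0.02  -0.706  0.008]
lvl [-4.844 -0.019  0.023 -0.006]
tilt -35 [-4.421  0.016  0.809 -0.011]
lvl [-4.603 -0.009  0.081  0.01 ]
C 33.3917 0.05296873059354189
```

C looks firm and off centre, but the readings drift. I repeat its tilt with longer averaging before deciding.

```bash
python3 -c "
from h import *
x,y=TIN['C'];r0=Ro.from_euler('xyz',[PI,0,YT]);e0=r0.as_euler('xyz')
for t in(40,-40):
    movep([x,y,ZL],(r0*Ro.from_euler('y',t,degrees=True)).as_euler('xyz'));hold(.5)
    movep([x,y,ZL],e0);hold(.3);print(t,feel(.8,16))
print(observe()['time_s'])"
```

```text
40 [-4.846e+00 -4.000e-03  6.800e-02 -1.100e-02]
-40 [-4.664e+00 -4.000e-03  6.100e-02 -4.000e-03]
39.3583
```

C is firm: 0.068 against 0.061 Nm. I set it back, clear the arm and check the result.

```bash
python3 -c "
from h import *
back('C')
o=observe();movep([.147,-.55,.25],[PI,0,.238])
im,dp=get_image('top');c=get_calibration('top');P=cloud(dp,c);z=P[...,2]
R=(P[...,0]>.35)&(P[...,0]<.65)&(P[...,1]>-.3)&(P[...,1]<.45)
for q in comps(R&(z>.038)&(z<.075),P): print(*q)
print(observe()['time_s'])
cv2.imwrite('pics/t2.png',cv2.resize(im[60:260,100:420,::-1],None,fx=2.4,fy=2.4))"
```

```text
down True 0.014356778092926015
41.8417
[ 0.5579 -0.1757] [0.13  0.055] 86.9 0.0496 [349, 183, 36, 16, 507]
[0.4959 0.0625] [0.159 0.07 ] 10.0 0.0527 [291, 184, 25, 44, 764]
[0.4635 0.2538] [0.131 0.054] 9.5 0.0506 [243, 196, 19, 36, 505]
[0.4486 0.3458] [0.13  0.054] 9.7 0.0508 [218, 199, 19, 36, 505]
45.2167
```

View pics/t2.png

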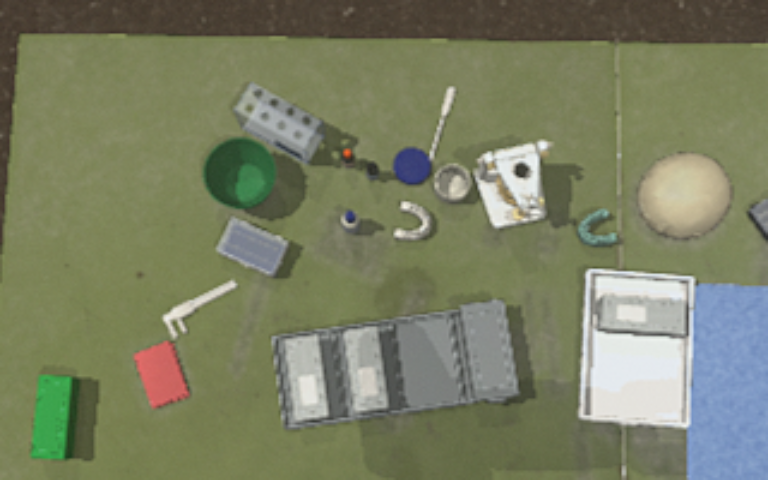

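The picture shows tin A flat in the pan at (642,315). B at (365,370) and C at (305,378) lie flat in their bays with tops at 0.0506 and 0.0508 m, and the casts and bottle have not moved.

```bash
python3 -c "
from plant import *
print(job_done())"
```

```text
the job is handed in; nothing more can be done
None
```

I handed the job in at about 45 s of the 72 s allowed: the one tin whose casting shifts lies flat in the repacking pan, the two firm tins lie flat in their rack bays, and the casts and bottle were not touched.

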